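Start the last footstool foot by hand

TASK

Take the loose dark walnut foot from the rack and stand its brass screw in the empty pilot hole of the upturned footstool. Push it firmly down while turning it clockwise, but not so hard that the block splits, so that the self-tapping screw cuts at least the first half turn of its thread. Leave the foot standing upright in the hole and disturb nothing else.

Things in the scene. Friction and masses are not known exactly. Their poses are not given: they have to be found in the camera images.
- foot: Dark walnut foot: a straight wooden cylinder 36 mm wide, 42 mm tall, 63 to 126 g, gripped by its sides at any yaw, with a brass wood screw below, 10 mm wide, 38 mm long, round-pointed. Origin at the centre of the wood's lower face (shoulder); z up along the axis: wood z 0 to 42 mm, screw 0 to -38 mm. At the start it stands in one of the rack's three holes, shoulder on the rack's top.
- foot_tip (a point): The point of the walnut foot's screw, 38 mm below the shoulder on the axis. The wood it meets is springy: about 0.2 mm of give per newton, up to 9 mm, pushing back slowly when let go. The screw sinks 4 mm per turn as it cuts, so the push fades unless followed down.
- pilot (a point): Centre of the mouth of the empty pilot hole, in the pale corner block's upper face 70 mm above the table; z up. Upright hole 11.5 mm wide, 2 mm chamfer. Its depth differs from piece to piece and is not measured: the screw's point meets solid wood 14 to 28 mm below the mouth, to be found by feel.
- thread (a joint): Thread cut so far, rad of screw rotation, 0 at the start, growing clockwise seen from above, 9 at most; turning back while pressed undoes it. It grows only while the screw is pressed hard enough: about 9 N (6 to 12 from piece to piece); with less the screw spins without biting. 14 to 17 N is good; above 30 N, sideways wedging included, the block splits. Cutting takes about 0.02 N m.
- stool: The upturned oak footstool, fixed, 290 x 250 mm (its own x by y), 70 mm high, origin at the centre of its underside on the table. In its own frame the four pale corner blocks are centred at (+-100, +-85) mm. Three carry fitted dark feet 42 mm tall; the block at (-100, -85) has the empty pilot hole.
- rack: The plywood rack, fixed, 64 x 270 mm (its own x by y), 50 mm high, origin at the centre of its underside. Three upright holes, 16 mm square and 42 mm deep, at y = -90, 0 and +90 mm along its own y axis; the three loose feet stand in them in any order, screw down.
- spare_a: A loose pale maple foot in the rack, same shape as the walnut one; leave it there.
- spare_b: The other loose pale maple foot in the rack; leave it there.
- glue: Yellow glue bottle, 60 mm in diameter, 170 mm tall, loose on the bench; origin under its centre.
- wax: Copper-coloured wax tin with a white lid, 80 mm in diameter, 50 mm tall, loose; origin under its centre.
- driver: Red-handled screwdriver lying on the bench, loose, not needed.
- sanding_block: Cork sanding block 110 x 65 x 40 mm, loose; origin under its centre.
Things that resemble listed ones, but are neither listed nor needed, are in the scene too. Several things have the shape of the foot; the one meant has the colours described above.

How it is judged (in metres and radians):
On the way, in this order (a step that is already met when the one before it is completed fails the run):
1. the walnut foot's screw point stands in the pilot hole, at least 10 mm down (horizontal distance between foot_tip and pilot below 0.005 m and z of foot_tip in the frame of pilot below -0.01 m), for 0.2 s.
2. pressed and turned, the screw has cut 2.9 rad of thread (value of joint thread above 2.9 rad), for 0.2 s.
At the end, for the whole second after the job is handed in: At least 2.9 rad of thread is cut (half a turn is 3.14), the walnut foot's point is at least 10 mm below the mouth of the pilot hole and within 5 mm of its axis, and the foot stands at rest, within 0.2 rad of upright (all of step 1 and value of joint thread above 2.9 rad and angle between foot's own z axis and vertical below 0.2 rad and linear speed of foot below 0.02 m/s); the robot touches nothing.
It fails at once if the foot is forced against the footstool with more than 30 N (the block splits) (contact force between foot and stool above 30 N).
It fails at once if a pale spare foot is moved more than 15 mm (distance of any of spare_a, spare_b from where it was at the start of the episode above 0.015 m).
It fails at once if the glue, wax tin, screwdriver or sanding block is moved more than 25 mm (distance of any of glue, wax, driver, sanding_block from where it was at the start of the episode above 0.025 m).
It also fails if it takes over 72 s, if anything falls off the work surface, if the arm or the gripper's body presses on something with over 40 N, if the wrist force passes 120 N, or if a joint passes its speed limit or range.

ROBOT

A 6-joint arm with a two-finger parallel gripper is mounted at the origin on the work surface. World frame = base frame: x ahead of the robot, y to its left, z up, the work surface at z = 0. Lengths are in mm, angles in degrees, forces in N, time in s.
With the tool pointing down it reaches from about 350 to 850 mm from the base axis. Payload 8.1 kg.
Tool frame: the origin (TCP) lies between the finger pads; the fingertips stand 11 mm ahead of it and the grasp point (between the pads) lies 8 mm behind it; z points along the fingers, y is the line along which they close (so a half turn about z gives the same grasp; the last joint's range is limited). The gripper opens to 85 mm and grips with 20 to 120 N. Pads are 22 mm wide; open, the fingers measure 114 mm over their backs; the gripper's body (76 mm by 85 mm) begins 54 mm behind the grasp point. The pads swing forward as they close: fully open they stand 13 mm farther back than shut.
Start: joints at [-81.268, 7.471, 85.268, -0, 87.261, -4.893], TCP at [141.359, -583.115, 219.192] pointing down, gripper open.
Joint ranges: [-169.43, 169.43], [-51.17, 129.36], [1.28, 143.12], [-76.62, 256.62], [0, 156.53], [-152.29, 152.29]. Speed limits (degrees/s): [136.94, 136.94, 159.86, 180, 180, 180].

INTERFACE

Orientations are given as [roll, pitch, yaw] about the fixed x, y, z axes, in that order (R = Rz(yaw) Ry(pitch) Rx(roll)).
In Python, from bench import r, snapshot, get_calibration gives the robot as it stands.
- The arm moves only by the tool step_arm, never from a script. Its argument "rows" is a list of rows, each a list of 2 entries, a list of its own where there are three numbers: the shift along the tool's x, y, z in mm, then the turn about the tool's z in degrees. In form: [[[tx, ty, tz], yaw], ...]. A call has 1 to 12 rows; each row is the pose to reach, as a shift and turn from the pose commanded when the call began, along the tool's axes at that moment; what a row does not reach only later rows make up. A row lasts 1/10 s, in which the tool goes at most 50 mm and 8.59 degrees, less where a joint would pass 70% of its speed; a pose out of reach is approached as far as the arm can. A call with a gripper value outside its range is refused whole. "fingers" is the opening, from 0 (shut) to 1 (fully open), set as the call begins (left out, the last holds). The fingers move at their own pace and stop on an object; "squeeze" is the grip in N (left out, the last holds). Time passes only in rows, so rows that repeat a pose let the fingers close. It gives the time, the measured TCP pose, the force, the opening and the grip force at its end, in the units of the state.
- r.sense(): the state, without advancing time (a new reading comes with each control period).
- snapshot(name): name is "scene" or "top" or "wrist"; returns the picture (400x640x3 uint8, blue, green, red); there is no depth.
- get_calibration(name): a dict with "fovy" (degrees; the focal length in pixels is half the picture's height over the tangent of half this angle, whatever the lens; pixels are square), "cx", "cy" (the principal point, pixels), "dist" ([k1, k2, p1, p2, k3] as OpenCV has them; the pictures are not rectified), "eye" and "orientation" of the camera in the world. Camera axes: x right, y up, looking along -z (the intrinsics and any distortion apply to the point x, -y, -z); pixel columns grow to the right and rows downward; lengths in mm; the calibration is good to about 2 mm. A picture is of the moment at which its call begins: read the wrist's pose just before it. get_calibration takes no time and is no camera call; for the wrist camera it gives the pose at the moment of the call.
- r.hand_in(): hands the job in; it is judged then, once.
The state is a dict: "time": time; "joint_pos": joint angles; "qd": joint speeds; "joint_efforts": joint torques, N m; "tool_pos": TCP position; "tcp_rot": TCP orientation; "ft_force": force on the tool from outside, world axes, zero at the start; "wrist_torque": the same for the moment, N m; "finger_gap": finger opening in mm; "grip_force": force on a finger pad.
Only numpy, scipy, OpenCV 4.12 (cv2) and the standard library are available. Lean on these libraries where they do the work, as an engineer would, in place of code of your own. Each camera call takes 0.05 s, during which the arm holds its last target. There are 200 camera calls.

## Working session

There is one attempt and no reset: what is moved stays moved. The work goes in short steps, Python scripts to look and compute and a tool call to move; the robot and the scene stay as the last step left them, time stands still between calls to the robot, and variables do not carry over. Pictures are saved under pics/ and viewed, at most 10 in all, crops included, and the job is handed in when it is done.

Besides the shell and the picture viewer there is one more tool, called after ">>>" by a JSON object that holds its "api" and its "payload". step_arm: Moves the arm, as the interface text tells. Its arguments: {"type":"object","properties":{"rows":{"type":"array"},"fingers":{"type":"number"},"squeeze":{"type":"number"}},"required":["rows"]}

```bash
ls; mkdir -p pics
python3 - <<'E'
from bench import r,snapshot,get_calibration
import cv2
for n in("scene","top"):
    cv2.imwrite(f"pics/{n}0.png",snapshot(n)); print(n,get_calibration(n))
s=r.sense(); print(s)
print(get_calibration("wrist"))
E
```

```text
pics
scene {'fovy': 45.14047341624359, 'cx': 322.560795539913, 'cy': 204.74373679696646, 'dist': array([-0.02703744,  0.        ,  0.        ,  0.        ,  0.        ]), 'eye': array([1421.43602235, -302.87030041,  832.34425311]), 'orientation': array([48.8233915 , -0.63054896, 79.04789863])}
top {'fovy': 46.59791002016533, 'cx': 329.47664341179467, 'cy': 196.34903503255447, 'dist': array([-0.1219688,  0.       ,  0.       ,  0.       ,  0.       ]), 'eye': array([ 358.37408262, -161.39202719, 1362.55017154]), 'orientation': array([  9.46584995,  -0.22872858, -88.58585695])}
{'time': 0.1, 'joint_pos': array([-8.12666105e+01,  7.51076773e+00,  8.53227912e+01, -1.78663050e-03,
        8.72618812e+01, -4.89383764e+00]), 'qd': array([ 0.00687336, -0.0245722 , -0.06411   ,  0.01581532, -0.00896715,
       -0.01636939]), 'joint_efforts': array([ 1.05321647e-03, -5.70951176e+01, -5.01940405e+01, -2.50218282e-04,
        7.97011424e-03,  5.13484338e-05]), 'tool_pos': array([ 141.28636041, -582.59880145,  218.25187116]), 'tcp_rot': array([-1.79904756e+02, -6.36402545e-03,  1.36273087e+01]), 'ft_force': array([-0.12484832,  0.86910228, -0.02168694]), 'wrist_torque': array([ 0.06687007,  0.02049143, -0.01986088]), 'grip_force': 0.0, 'finger_gap': 85.58879930100512}
{'fovy': 65.10001356954666, 'cx': 321.33762575889943, 'cy': 197.38044543384407, 'dist': array([-0.01081708,  0.        ,  0.        ,  0.        ,  0.        ]), 'eye': array([ 215.84844457, -564.28061463,  371.87102649]), 'orientation': array([-17.76201546,   0.15154157, -76.34347708])}
```

View pics/top0.png

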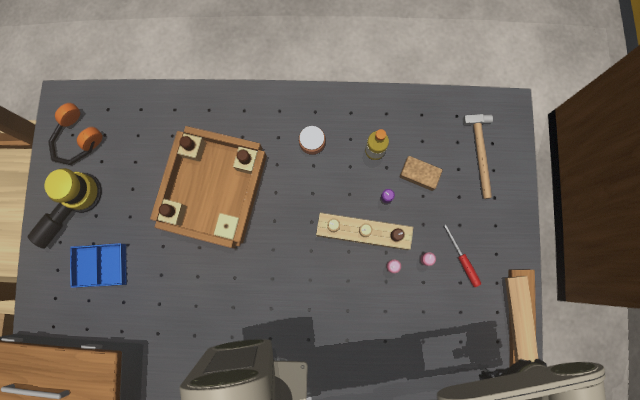

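View pics/scene0.png

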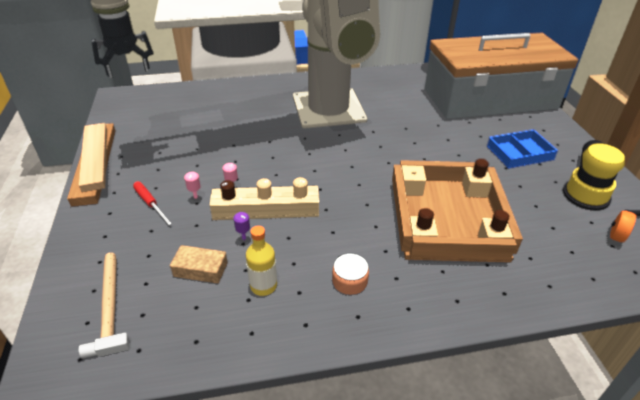

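The top view shows the stool on the left, with its empty block at about (227,227), and the rack at (365,231). The rack holds two pale feet at (334,225) and (366,230), and a dark one at (398,235). There are pink look-alikes at (394,267) and (429,259), and a purple one at (388,196). The dark foot at (398,235) is the only dark brown one in the rack, so it fits the description. I'll confirm it with a crop.

```bash
cat > h.py <<'E'
import numpy as np,cv2
from scipy.spatial.transform import Rotation as R
from bench import r,snapshot,get_calibration
def K(c):
    f=200/np.tan(np.radians(c["fovy"]/2)); return np.array([[f,0,c["cx"]],[0,f,c["cy"]],[0,0,1]])
def rot(c): return R.from_euler("xyz",c["orientation"],degrees=True).as_matrix()
def ray(c,uv):
    p=cv2.undistortPoints(np.array([[uv]],float),K(c),c["dist"])[0,0]
    return rot(c)@np.array([p[0],-p[1],-1])
def plane(c,uv,z):
    d=ray(c,uv); return c["eye"]+d*(z-c["eye"][2])/d[2]
def proj(c,P):
    q=rot(c).T@(np.array(P,float)-c["eye"]); q=np.array([[q*[1,-1,-1]]])
    return cv2.projectPoints(q.reshape(1,1,3),np.zeros(3),np.zeros(3),K(c),c["dist"])[0].ravel()
def two(c1,a,c2,b):
    d1,d2=ray(c1,a),ray(c2,b)
    t=np.linalg.lstsq(np.c_[d1,-d2],c2["eye"]-c1["eye"],rcond=None)[0]
    p,q=c1["eye"]+t[0]*d1,c2["eye"]+t[1]*d2
    return (p+q)/2,np.linalg.norm(p-q)
E
python3 - <<'E'
from h import *
t=cv2.imread("pics/top0.png"); s=cv2.imread("pics/scene0.png")
a=cv2.resize(t[180:280,310:450],None,fx=4,fy=4,interpolation=cv2.INTER_CUBIC)
b=cv2.resize(t[200:260,200:250],None,fx=4,fy=4,interpolation=cv2.INTER_CUBIC)
c=np.zeros((600,800,3),np.uint8); c[:400,:560]=a; c[:240,580:780]=b
d=cv2.resize(s[150:200,390:440],None,fx=4,fy=4,interpolation=cv2.INTER_CUBIC); c[260:460,580:780]=d
e=cv2.resize(s[165:215,200:320],None,fx=4,fy=4,interpolation=cv2.INTER_CUBIC); c[400:600,:480]=e
cv2.imwrite("pics/crop1.png",c)
ct,cs=get_calibration("top"),get_calibration("scene")
for n,uv,z in(("foot",(398,235),92),("m1",(366,230),92),("m2",(334,225),92),("pilot",(227,227),70),("pink1",(394,267),50),("pink2",(429,259),50),("purple",(388,196),50),("glue",(377,140),150),("sand",(421,173),40),("drv",(470,270),20)): print(n,plane(ct,uv,z).round(1))
E
```

```text
foot [ 467.4 -352.1   92. ]
m1 [ 479.2 -263.8   92. ]
m2 [ 490.8 -175.6   92. ]
pilot [479.5 124.1  70. ]
pink1 [ 380.6 -347.5   50. ]
pink2 [ 404.9 -446.9   50. ]
purple [ 582.6 -329.3   50. ]
glue [ 718.7 -286.2  150. ]
sand [ 655.1 -427.5   40. ]
drv [ 376.1 -574.    20. ]
```

View pics/crop1.png

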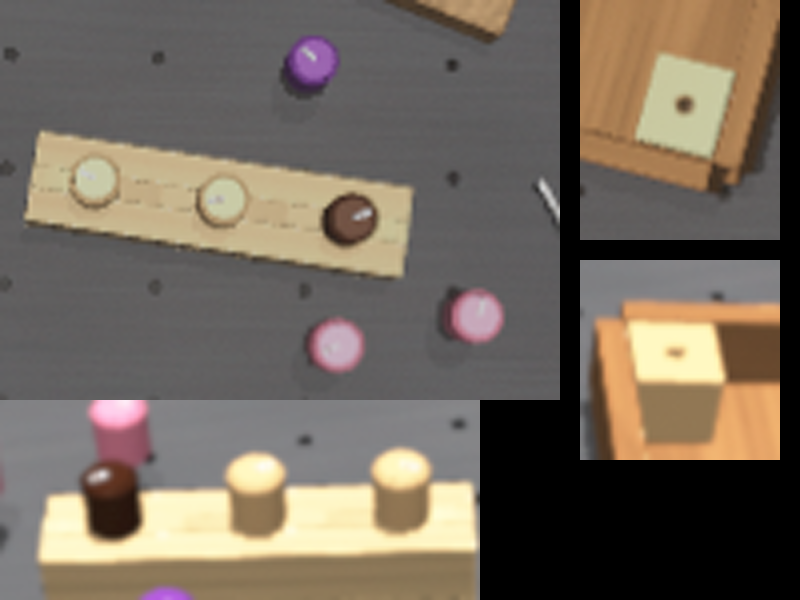

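The crop confirms it: the foot at (397.8,234.8) is dark walnut, and the other two in the rack are pale. The pilot hole shows at (226.3,226) in the top view and (414,172.6) in the scene view.

```bash
cat >> h.py <<'E'
def shift(P,yaw):
    s=r.sense(); M=R.from_euler("xyz",s["tcp_rot"],degrees=True).as_matrix()
    d=M.T@(np.array(P)-s["tool_pos"]); dy=(s["tcp_rot"][2]-yaw+180)%360-180
    print("shift",d.round(1),"turn",round(dy,1),"q6",s["joint_pos"][5].round(1)); return d
E
python3 - <<'E'
from h import *
ct,cs=get_calibration("top"),get_calibration("scene")
print("pilot",two(ct,(226.1,225.9),cs,(413.9,172.4)),plane(ct,(226.1,225.9),70),plane(cs,(413.9,172.4),70))
out=[]
for n in("top","scene"):
    im=cv2.imread(f"pics/{n}0.png"); c=get_calibration(n)
    u,v=(397,235) if n=="top" else (228,190)
    hsv=cv2.cvtColor(im,cv2.COLOR_BGR2HSV); m=np.zeros(im.shape[:2],np.uint8)
    w=(slice(v-18,v+18),slice(u-15,u+15)); m[w]=(hsv[w][...,2]<105)&(im[w][...,2].astype(int)-im[w][...,0]>8)
    k=cv2.connectedComponentsWithStats(m); i=1+k[2][1:,4].argmax(); print(n,k[2][i],k[3][i],"pred",proj(c,(467,-351,71)),plane(c,k[3][i],80 if n=="top" else 71))
shift((467,-351,170),82.4)
E
```

```text
pilot (array([483.06624604, 128.94463509,  69.58495847]), np.float64(3.9903945234921148)) [482.49208025 126.87091852  70.        ] [483.49352926 130.85074614  70.        ]
top [391 229  13  12  62] [395.43548387 235.        ] pred [396.50031858 235.77137374] [ 468.31948861 -346.70266437   80.        ]
scene [220 181  15  19 201] [227.99502488 190.39303483] pred [227.49341608 188.77746763] [ 473.60419591 -350.05271617   71.        ]
shift [ 371.1 -148.3   48.5] turn -68.8 q6 -4.9
```

>>> {"api": "step_arm", "payload": {"rows": [[[371,-148,20],-69],[[371,-148,20],-69],[[371,-148,20],-69],[[371,-148,20],-69],[[371,-148,20],-69],[[371,-148,20],-69],[[371,-148,20],-69],[[371,-148,20],-69],[[371,-148,20],-69],[[371,-148,20],-69],[[371,-148,20],-69],[[371,-148,20],-69]], "fingers": 0.8}}

```text
time: 1.3
tool_pos: [466.0, -352.9, 199.1]
tcp_rot: [-180.0, 0.0, 82.5]
ft_force: [-0.6, 0.4, -0.3]
finger_gap: 68.2
grip_force: 0.0
```

Run:
```python
from h import *
s=r.sense(); c=get_calibration("wrist"); im=snapshot("wrist"); cv2.imwrite("pics/w1.png",im)
print(s["time"],s["tool_pos"],s["tcp_rot"],s["joint_pos"],s["ft_force"]); print(c)
print(proj(c,(467,-351,92)))
```

```text
1.3 [ 466.00682042 -352.89132123  199.1357481 ] [-1.79981322e+02  9.72620367e-03  8.24735553e+01] [-4.21483095e+01  5.66013739e+00  8.93154228e+01 -1.86861090e-02
  8.50342846e+01 -3.46202442e+01] [-0.60745799  0.41483715 -0.34896793]
{'fovy': 65.10001356954666, 'cx': 321.33762575889943, 'cy': 197.38044543384407, 'dist': array([-0.01081708,  0.        ,  0.        ,  0.        ,  0.        ]), 'eye': array([ 474.88086151, -275.21219265,  352.75237773]), 'orientation': array([-17.72437105,   0.04126676,  -7.49194217])}
[323.94055796 189.50027641]
```

View pics/w1.png

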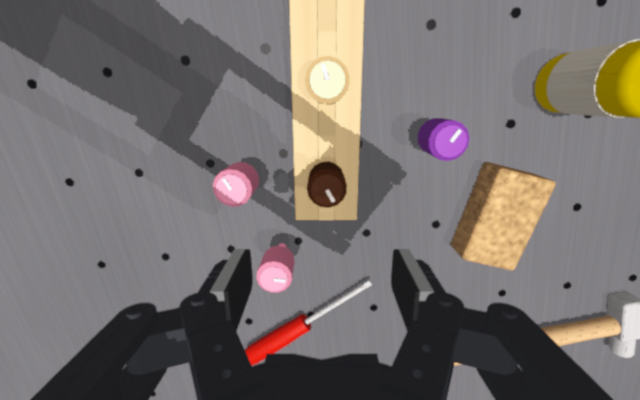

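The wrist view shows the walnut foot at (327,186), a maple foot at (327,79), and pink ones at (236,185) and (275,272), which the fingers will clear. I'll refine the foot position from its silhouette. The bottom edge is the top face's far rim.

Run:
```python
from h import *
im=cv2.imread("pics/w1.png"); c=get_calibration("wrist")
w=im[150:225,296:358].max(2)<95
m=cv2.morphologyEx(w.astype(np.uint8),cv2.MORPH_CLOSE,np.ones((7,7)))
k=cv2.connectedComponentsWithStats(m); i=1+k[2][1:,4].argmax(); x,y,W,H,A=k[2][i]; x+=296;y+=150
print(x,y,W,H)
far=plane(c,(x+W/2-.5,y+H),92); a=plane(c,(x,y+H-W/2),92); b=plane(c,(x+W,y+H-W/2),92)
# axis
ax=R.from_euler("z",c["orientation"][2],degrees=True).apply([0,1,0])
print(far,a,b,np.linalg.norm(a-b)); C=far+18*ax; print("foot",C,"mid ab",(a+b)/2); shift((*C[:2],68),82.4)
near=plane(c,(x+W/2-.5,y),50); print(near-18*ax)
```

```text
308 162 38 45
[ 467.21973175 -367.34545917   92.        ] [ 453.52830769 -347.9572955    92.        ] [ 486.14533567 -352.24285256   92.        ] 32.89736332851194
foot [ 469.56748914 -349.49922608   92.        ] mid ab [ 469.83682168 -350.10007403   92.        ]
shift [  3.9   3.1 131.2] turn 0.1 q6 -34.6
[ 469.502778  -353.6559214   50.       ]
```

>>> {"api": "step_arm", "payload": {"rows": [[[3,3,20],0],[[3,3,60],0],[[3,3,95],0],[[3,3,115],0],[[3,3,125],0],[[3,3,130],0],[[3,3,130],0],[[3,3,130],0]]}}

```text
time: 2.15
tool_pos: [471.1, -350.3, 70.8]
tcp_rot: [179.9, 0.1, 82.6]
ft_force: [-0.5, -0.3, 0.9]
finger_gap: 68.2
grip_force: 0.0
```

>>> {"api": "step_arm", "payload": {"rows": [[[0,0,0],0],[[0,0,0],0],[[0,0,0],0],[[0,0,0],0],[[0,0,0],0],[[0,0,0],0],[[0,0,0],0],[[0,0,0],0],[[0,0,0],0],[[0,0,0],0]], "fingers": 0.2, "squeeze": 80}}

```text
time: 3.15
tool_pos: [471.2, -349.9, 70.9]
tcp_rot: [179.9, 0.1, 82.6]
ft_force: [-1.3, 0.7, 7.0]
finger_gap: 31.3
grip_force: 78.7
```

The gap reads 31.3 mm on a 36 mm foot, so I'll lift straight up and check from near.

>>> {"api": "step_arm", "payload": {"rows": [[[0,0,-5],0],[[0,0,-15],0],[[0,0,-30],0],[[0,0,-50],0],[[0,0,-75],0],[[0,0,-100],0],[[0,0,-120],0],[[0,0,-120],0],[[0,0,-120],0]]}}

```text
time: 4.05
tool_pos: [470.7, -349.6, 189.9]
tcp_rot: [179.9, 0.1, 82.6]
ft_force: [-0.7, 1.1, -1.2]
finger_gap: 31.2
grip_force: 79.3
```

Run:
```python
from h import *
s=r.sense(); c=get_calibration("wrist"); im=snapshot("wrist"); t=snapshot("scene")
cv2.imwrite("pics/w2f.png",im);cv2.imwrite("pics/s2f.png",t)
o=np.zeros((600,800,3),np.uint8); o[:300,:480]=cv2.resize(im[200:400,160:480],(480,300),interpolation=cv2.INTER_CUBIC)
o[300:600,:400]=cv2.resize(t[100:220,150:310],(400,300),interpolation=cv2.INTER_CUBIC)
cv2.imwrite("pics/w2.png",o); print(s["tool_pos"],s["tcp_rot"],s["ft_force"],s["wrist_torque"],s["finger_gap"],s["time"])
M=R.from_euler("xyz",s["tcp_rot"],degrees=True).as_matrix()
for z in(-22,20,58): print(z,proj(c,s["tool_pos"]+M@[0,0,z]))
```

```text
[ 470.69806455 -349.55781271  189.93158469] [1.79924552e+02 5.10752352e-02 8.26221736e+01] [-0.73339123  1.077653   -1.22425272] [ 0.01329373  0.00921355 -0.00258804] 31.217988857571154 4.05
-22 [324.33188854 269.57189359]
20 [323.72629542 233.15897818]
58 [323.36312361 211.33743153]
```

View pics/w2.png

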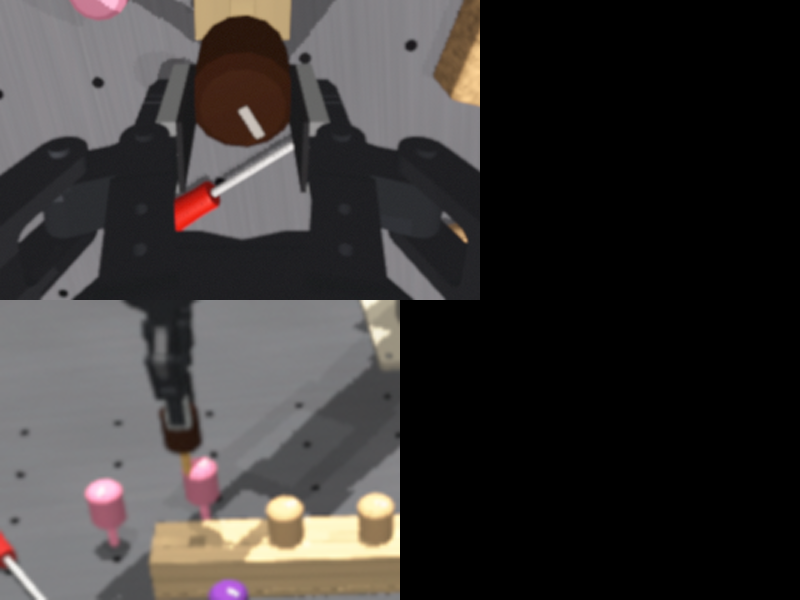

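The walnut foot is held near the tool axis, its top ellipse at about (322,270) against a predicted (324,270). The screw hangs clear below it. Next I carry it over to the pilot hole, pre-turned anticlockwise so the last joint has room to turn clockwise.

>>> {"api": "step_arm", "payload": {"rows": [[[30,-3,0],-8],[[70,-7,0],-16],[[118,-12,0],-24],[[166,-17,0],-32],[[214,-22,0],-40],[[262,-27,0],-48],[[310,-32,0],-56],[[358,-37,0],-64],[[406,-42,0],-72],[[446,-46,0],-80],[[470,-49,0],-88],[[476,-49,0],-96]]}}

```text
time: 5.35
tool_pos: [481.5, 131.8, 187.5]
tcp_rot: [180.0, -0.2, 179.1]
ft_force: [0.2, -0.1, -1.1]
finger_gap: 31.4
grip_force: 79.4
```

>>> {"api": "step_arm", "payload": {"rows": [[[0,0,0],-8],[[0,0,0],-16],[[0,0,0],-24],[[0,0,0],-32],[[0,0,0],-40],[[0,0,0],-44],[[0,0,0],-44],[[0,0,0],-44],[[0,0,0],-44]]}}

```text
time: 6.25
tool_pos: [482.6, 129.0, 188.6]
tcp_rot: [180.0, -0.0, -137.5]
ft_force: [0.6, 0.0, -0.7]
finger_gap: 31.2
grip_force: 79.4
```

Run:
```python
from h import *
s=r.sense(); c=get_calibration("wrist"); W=snapshot("wrist"); S=snapshot("scene"); T=snapshot("top")
for n,i in(("w3f",W),("s3f",S),("t3f",T)): cv2.imwrite(f"pics/{n}.png",i)
cs,ct=get_calibration("scene"),get_calibration("top")
print(s["tool_pos"],s["tcp_rot"],s["joint_pos"].round(1),s["time"],s["ft_force"])
M=R.from_euler("xyz",s["tcp_rot"],degrees=True).as_matrix()
for z in(-21,21,59):
    P=s["tool_pos"]+M@[0,0,z]; print(z,P.round(1),proj(c,P).round(1),proj(cs,P).round(1),proj(ct,P).round(1))
print("pilot pred",proj(c,(483,129,70)),proj(cs,(483,129,70)))
u,v=proj(cs,s["tool_pos"]+M@[0,0,35]).astype(int)
o=np.zeros((600,800,3),np.uint8); o[:300,:480]=cv2.resize(W[200:400,160:480],(480,300),interpolation=cv2.INTER_CUBIC)
o[:300,480:800]=cv2.resize(W[0:200,200:413],(320,300))
o[300:600,:400]=cv2.resize(S[v-30:v+30,u-40:u+40],(400,300),interpolation=cv2.INTER_CUBIC); print("sc crop origin",u-40,v-30)
o[300:600,400:800]=cv2.resize(S[145:205,375:455],(400,300),interpolation=cv2.INTER_CUBIC)
cv2.imwrite("pics/w3.png",o)
```

```text
[482.57547527 129.00509289 188.57254776] [ 1.79965737e+02 -4.99929372e-02 -1.37478306e+02] [   9.1   -7.3  103.2    0.    84.1 -123.4] 6.25 [ 0.56947971  0.00777818 -0.69780938]
-21 [482.6 129.  209.6] [318.8 269.8] [420.8 126.5] [213.4 220.2]
21 [482.6 129.  167.6] [319.3 233.5] [418.4 141. ] [217.2 222. ]
59 [482.5 129.  129.6] [319.5 211.7] [416.2 153.6] [220.6 223.6]
pilot pred [319.44471456 189.13291822] [413.16564719 172.36226115]
sc crop origin 377 115
```

View pics/w3.png

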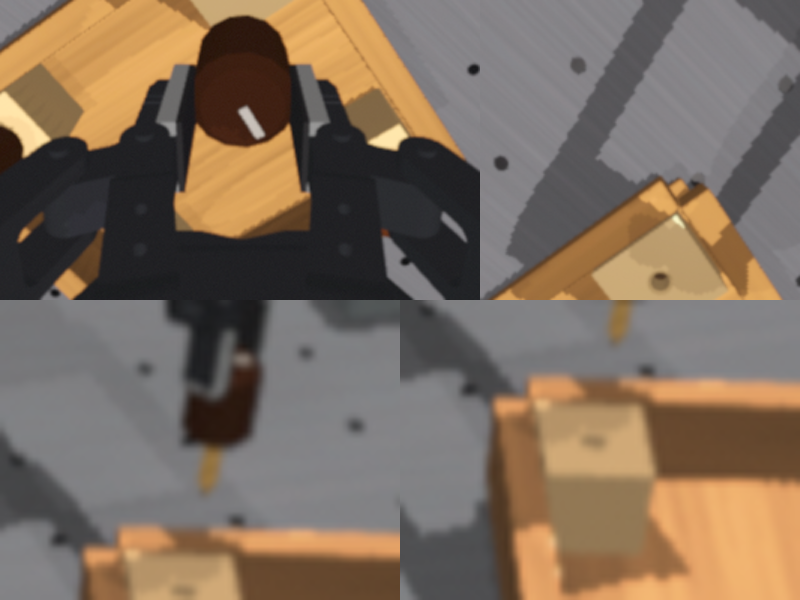

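The wrist view shows the hole at about (320,187) and the scene view shows the screw tip at about (418,153). I'll measure the hole, the foot and the screw precisely by mask.

Run:
```python
from h import *
s=r.sense(); c=get_calibration("wrist"); cs=get_calibration("scene")
W=cv2.imread("pics/w3f.png"); S=cv2.imread("pics/s3f.png"); S0=cv2.imread("pics/scene0.png"); T0=cv2.imread("pics/top0.png"); ct=get_calibration("top")
M=R.from_euler("xyz",s["tcp_rot"],degrees=True).as_matrix()
def cen(im,u,v,h,f=0.75):
    g=im[v-h:v+h+1,u-h:u+h+1].astype(float).sum(2); b=np.median(g); wt=np.clip(b*f-g,0,None)
    yy,xx=np.mgrid[-h:h+1,-h:h+1]; return u+(wt*xx).sum()/wt.sum(),v+(wt*yy).sum()/wt.sum(),(wt>0).sum()
p=cen(W,320,187,11,.85); P=plane(c,p[:2],70); print("hole wrist",p,P,"tool",M.T@(P-s["tool_pos"]))
for n,im,cc,u,v in(("scene",S0,cs,414,172),("scene3",S,cs,414,172),("top",T0,ct,226,226)):
    q=cen(im,u,v,4,.9); print(n,q,plane(cc,q[:2],70))
# foot top face
x=W[200:310,280:365].astype(int); m=((x[...,2]-x[...,0]>25)&(x[...,2]<110)&(x[...,2]>50)).astype(np.uint8)
m=cv2.morphologyEx(m,cv2.MORPH_CLOSE,np.ones((9,9)))
d=((x.max(2)<110)&(x[...,2]-x[...,0]>12)).astype(np.uint8)
for row in (12,20,30,45,60,70,80,90,94,96,98,100): 
    k=np.flatnonzero(d[row]); print(row+200,(k[0]+280,k[-1]+280) if len(k) else None,x[row,42])
# screw in scene
x=S[140:158,405:432].astype(int); br=(x[...,2]-x[...,0]).clip(0); 
for i in range(0,18): 
    w=np.where(br[i]>35,br[i],0); print(140+i,round(405+(w*np.arange(27)).sum()/max(w.sum(),1),2),w.sum(), end="; ")
```

```text
hole wrist (np.float64(319.7213030840387), np.float64(186.12376373375258), np.int64(128)) [481.21846177 127.42610893  70.        ] tool [ 2.26016533e+00 -1.14638028e-01  1.19022569e+02]
scene (np.float64(413.4756047560476), np.float64(172.69577695776957), np.int64(12)) [484.51690285 129.32831112  70.        ]
scene3 (np.float64(413.3666666666667), np.float64(172.94545454545454), np.int64(5)) [485.49409252 128.69068155  70.        ]
top (np.float64(225.63412056052186), np.float64(225.72070548441653), np.int64(24)) [482.95917639 128.22299748  70.        ]
212 (np.int64(312), np.int64(330)) [15 24 45]
220 (np.int64(300), np.int64(343)) [12 24 43]
230 (np.int64(294), np.int64(348)) [13 23 43]
245 (np.int64(290), np.int64(352)) [19 32 62]
260 (np.int64(289), np.int64(353)) [19 32 63]
270 (np.int64(290), np.int64(353)) [50 59 80]
280 (np.int64(290), np.int64(352)) [ 91 100 115]
290 (np.int64(288), np.int64(355)) [16 31 62]
294 (np.int64(287), np.int64(335)) [20 35 68]
296 (np.int64(287), np.int64(356)) [22 42 77]
298 (np.int64(287), np.int64(356)) [ 65 122 174]
300 (np.int64(286), np.int64(286)) [ 87 156 211]
140 405.0 0; 141 405.0 0; 142 405.0 0; 143 405.0 0; 144 419.01 145; 145 419.01 194; 146 418.69 252; 147 418.59 267; 148 418.49 274; 149 418.41 271; 150 418.34 265; 151 418.0 205; 152 417.95 143; 153 405.0 0; 154 405.0 0; 155 405.0 0; 156 405.0 0; 157 405.0 0;
```

Comparing the two wrist views shows a world-fixed camera offset of about (1.4,-0.7) mm. After that correction the foot sits centred on the tool and the hole is at about (482.6,126.8), and the scene view's tip-to-hole gap agrees. I shift over and descend to just above the mouth.

>>> {"api": "step_arm", "payload": {"rows": [[[0.5,-0.5,8],0],[[1,-1,20],0],[[1.8,-1.7,32],0],[[1.8,-1.7,42],0],[[1.8,-1.7,48],0],[[1.8,-1.7,51],0],[[1.8,-1.7,52],0],[[1.8,-1.7,52],0],[[1.8,-1.7,52],0],[[1.8,-1.7,52],0]]}}

```text
time: 7.4
tool_pos: [483.1, 126.7, 137.7]
tcp_rot: [-180.0, 0.0, -137.4]
ft_force: [0.1, 1.0, -0.5]
finger_gap: 31.2
grip_force: 79.4
```

Run:
```python
from h import *
s=r.sense(); S=snapshot("scene"); W=snapshot("wrist"); cs=get_calibration("scene"); 
print(s["tool_pos"],s["tcp_rot"],s["joint_pos"].round(1),s["time"],s["ft_force"])
print(proj(cs,s["tool_pos"]-[0,0,59]),proj(cs,s["tool_pos"]-[0,0,21]))
cv2.imwrite("pics/s4f.png",S)
o=np.zeros((600,800,3),np.uint8); o[:360,:480]=cv2.resize(S[140:185,385:445],(480,360),interpolation=cv2.INTER_CUBIC)
o[360:600,:480]=cv2.resize(W[160:260,220:420],(480,240),interpolation=cv2.INTER_CUBIC)
cv2.imwrite("pics/w4.png",o)
```

```text
[483.09636425 126.65283285 137.7297805 ] [-1.79971952e+02  4.21142914e-02 -1.37374494e+02] [   8.8   -5.2  106.7    0.    78.4 -123.8] 7.4 [ 0.14513468  0.96594008 -0.48376566]
[412.77065138 169.81151182] [414.75810084 157.91013866]
```

View pics/w4.png

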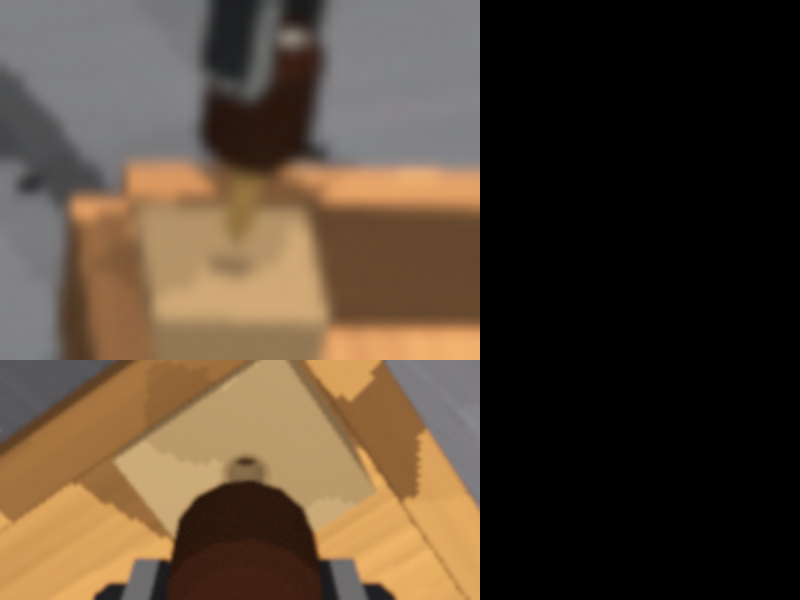

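The hole and foot are aligned in the wrist view (u 322 for both). The scene view hints at up to 1.5 mm left along tool x. I'll check the foot's tool-x offset from the top-face rim.

Run:
```python
from h import *
s=r.sense(); c=get_calibration("wrist"); c["eye"]=c["eye"]+[1.4,-.66,0]
M=R.from_euler("xyz",s["tcp_rot"],degrees=True).as_matrix()
pr=lambda x,y,z: proj(c,s["tool_pos"]+M@[x,y,z]).round(2)
print("top face rim far/near",pr(-18,0,-21),pr(18,0,-21),"shoulder near rim",pr(18,0,21),"sides",pr(0,18,-21),pr(0,-18,-21))
z=s["tool_pos"][2]-70
print("hole rims if centred (r5.75,7.75)",pr(5.75,0,z),pr(7.75,0,z),pr(0,0,z),pr(0,7.75,z),pr(0,-7.75,z))
W=snapshot("wrist"); print("col", [int(v) for v in W[192:216,322].sum(1)]); print("row",[int(v) for v in W[205,308:338].sum(1)])
print("foot col rows 205-216",[int(v) for v in W[204:218,322,2]], "290-302",[int(v) for v in W[288:304,335,2]])
cs=get_calibration("scene"); q=lambda d:proj(cs,s["tool_pos"]+d-[0,0,59]).round(2)
print(q([0,0,0]),q([2,0,0]),q([0,2,0]),q([0,0,-8]))
```

```text
top face rim far/near [321.71 300.6 ] [321.78 234.38] shoulder near rim [321.63 204.62] sides [359.24 268.72] [284.24 268.72]
hole rims if centred (r5.75,7.75) [321.5  199.68] [321.5  197.12] [321.5  206.98] [331.85 206.98] [311.15 206.97]
col [448, 448, 447, 449, 445, 444, 430, 388, 319, 214, 166, 205, 276, 310, 319, 315, 312, 284, 181, 102, 82, 85, 74, 84]
row [495, 495, 492, 481, 445, 404, 384, 351, 321, 315, 316, 317, 314, 309, 310, 310, 310, 309, 303, 298, 306, 336, 374, 398, 424, 442, 447, 447, 445, 447]
foot col rows 205-216 [119, 133, 136, 135, 133, 122, 82, 51, 45, 46, 43, 45, 45, 44] 290-302 [159, 171, 152, 105, 69, 64, 94, 162, 207, 217, 216, 215, 213, 214, 214, 216]
[412.75 169.84] [413.  170.3] [413.48 169.76] [412.34 172.29]
```

The measurements agree to within about 1 mm: the visible foot is about 31 mm wide, which matches the finger gap, and the tilt is about 1°. I nudge 0.7 mm along tool x and feel the way in.

>>> {"api": "step_arm", "payload": {"rows": [[[0.7,0,2],0],[[0.7,0,5],0],[[0.7,0,8],0],[[0.7,0,10],0],[[0.7,0,11],0],[[0.7,0,12],0],[[0.7,0,12],0],[[0.7,0,12],0]]}}

```text
time: 8.35
tool_pos: [482.3, 126.1, 125.3]
tcp_rot: [-180.0, 0.0, -137.4]
ft_force: [-0.1, -0.2, -0.7]
finger_gap: 31.3
grip_force: 79.4
```

>>> {"api": "step_arm", "payload": {"rows": [[[0,0,1],0],[[0,0,2],0],[[0,0,3],0],[[0,0,4],0],[[0,0,4],0],[[0,0,4],0]]}}

```text
time: 8.95
tool_pos: [482.2, 126.1, 121.1]
tcp_rot: [180.0, -0.0, -137.4]
ft_force: [0.1, 0.1, -0.8]
finger_gap: 31.0
grip_force: 79.4
```

>>> {"api": "step_arm", "payload": {"rows": [[[0,0,1],0],[[0,0,2],0],[[0,0,3],0],[[0,0,4],0],[[0,0,5],0],[[0,0,5],0],[[0,0,5],0],[[0,0,5],0]]}}

```text
time: 9.75
tool_pos: [482.3, 126.1, 116.2]
tcp_rot: [-180.0, 0.0, -137.4]
ft_force: [0.2, -0.1, -1.6]
finger_gap: 31.0
grip_force: 79.4
```

>>> {"api": "step_arm", "payload": {"rows": [[[0,0,0.7],0],[[0,0,1.4],0],[[0,0,2],0],[[0,0,2],0],[[0,0,2],0]]}}

```text
time: 10.25
tool_pos: [482.2, 126.1, 114.2]
tcp_rot: [180.0, -0.0, -137.4]
ft_force: [-0.7, 0.3, -1.5]
finger_gap: 31.7
grip_force: 79.4
```

>>> {"api": "step_arm", "payload": {"rows": [[[0,0,0.7],0],[[0,0,1.4],0],[[0,0,2],0],[[0,0,2],0],[[0,0,2],0]]}}

```text
time: 10.75
tool_pos: [482.2, 126.1, 112.2]
tcp_rot: [180.0, -0.0, -137.4]
ft_force: [0.3, 0.0, -0.7]
finger_gap: 31.6
grip_force: 79.4
```

>>> {"api": "step_arm", "payload": {"rows": [[[0,0,0.7],0],[[0,0,1.4],0],[[0,0,2],0],[[0,0,2],0],[[0,0,2],0]]}}

```text
time: 11.25
tool_pos: [482.2, 126.1, 110.1]
tcp_rot: [180.0, -0.0, -137.4]
ft_force: [-0.3, 0.2, -0.8]
finger_gap: 31.1
grip_force: 79.4
```

>>> {"api": "step_arm", "payload": {"rows": [[[0,0,0.7],0],[[0,0,1.4],0],[[0,0,1.5],0],[[0,0,1.5],0],[[0,0,1.5],0]]}}

```text
time: 11.75
tool_pos: [482.3, 126.1, 108.7]
tcp_rot: [-180.0, 0.0, -137.4]
ft_force: [0.3, -0.6, -0.1]
finger_gap: 31.4
grip_force: 79.4
```

>>> {"api": "step_arm", "payload": {"rows": [[[0,0,0.7],0],[[0,0,1.4],0],[[0,0,1.5],0],[[0,0,1.5],0],[[0,0,1.5],0]]}}

```text
time: 12.25
tool_pos: [482.2, 126.1, 107.2]
tcp_rot: [-180.0, 0.0, -137.4]
ft_force: [-0.0, -0.3, -1.0]
finger_gap: 31.3
grip_force: 79.4
```

>>> {"api": "step_arm", "payload": {"rows": [[[0,0,0.7],0],[[0,0,1.4],0],[[0,0,1.5],0],[[0,0,1.5],0],[[0,0,1.5],0]]}}

```text
time: 12.75
tool_pos: [482.2, 126.1, 105.7]
tcp_rot: [180.0, -0.0, -137.4]
ft_force: [-0.7, -0.4, -0.4]
finger_gap: 31.4
grip_force: 79.4
```

>>> {"api": "step_arm", "payload": {"rows": [[[0,0,0.7],0],[[0,0,1.4],0],[[0,0,1.5],0],[[0,0,1.5],0],[[0,0,1.5],0]]}}

```text
time: 13.25
tool_pos: [482.2, 126.1, 104.2]
tcp_rot: [180.0, 0.0, -137.4]
ft_force: [-0.4, -0.2, -1.5]
finger_gap: 31.4
grip_force: 79.4
```

>>> {"api": "step_arm", "payload": {"rows": [[[0,0,0.7],0],[[0,0,1.4],0],[[0,0,1.5],0],[[0,0,1.5],0],[[0,0,1.5],0]]}}

```text
time: 13.75
tool_pos: [482.3, 126.1, 102.7]
tcp_rot: [-180.0, 0.0, -137.4]
ft_force: [-0.1, 0.8, -0.3]
finger_gap: 31.3
grip_force: 79.4
```

>>> {"api": "step_arm", "payload": {"rows": [[[0,0,0.7],0],[[0,0,1.4],0],[[0,0,1.5],0],[[0,0,1.5],0],[[0,0,1.5],0]]}}

```text
time: 14.25
tool_pos: [482.5, 126.2, 101.5]
tcp_rot: [-180.0, 0.0, -137.4]
ft_force: [0.4, 0.7, 2.1]
finger_gap: 31.2
grip_force: 79.8
```

>>> {"api": "step_arm", "payload": {"rows": [[[0,0,0.7],0],[[0,0,1.4],0],[[0,0,1.5],0],[[0,0,1.5],0],[[0,0,1.5],0]]}}

```text
time: 14.75
tool_pos: [482.7, 126.3, 100.3]
tcp_rot: [-180.0, 0.1, -137.4]
ft_force: [-0.5, 0.3, 6.1]
finger_gap: 31.6
grip_force: 80.3
```

Contact. I press on to about 15 N.

>>> {"api": "step_arm", "payload": {"rows": [[[0,0,0.7],0],[[0,0,1.4],0],[[0,0,2.1],0],[[0,0,2.4],0],[[0,0,2.4],0],[[0,0,2.4],0]]}}

```text
time: 15.35
tool_pos: [483.4, 126.6, 98.9]
tcp_rot: [-179.9, 0.2, -137.4]
ft_force: [-2.1, 1.7, 11.8]
finger_gap: 31.3
grip_force: 80.9
```

>>> {"api": "step_arm", "payload": {"rows": [[[0,0,0.5],0],[[0,0,0.8],4],[[0,0,0.85],10],[[0,0,0.9],16],[[0,0,1.0],22],[[0,0,1.05],28],[[0,0,1.1],34],[[0,0,1.2],40]]}}

```text
time: 16.15
tool_pos: [483.8, 127.3, 98.2]
tcp_rot: [179.9, 0.2, -177.6]
ft_force: [-1.4, 3.1, 13.4]
finger_gap: 31.1
grip_force: 81.1
```

>>> {"api": "step_arm", "payload": {"rows": [[[0,0,0.2],6],[[0,0,0.3],12],[[0,0,0.35],18],[[0,0,0.4],24],[[0,0,0.5],30],[[0,0,0.55],36],[[0,0,0.6],42],[[0,0,0.7],48],[[0,0,0.8],54],[[0,0,0.9],60]]}}

```text
time: 17.15
tool_pos: [484.2, 127.3, 97.6]
tcp_rot: [179.7, 0.0, 122.4]
ft_force: [-1.2, 4.1, 13.6]
finger_gap: 31.0
grip_force: 81.2
```

>>> {"api": "step_arm", "payload": {"rows": [[[0.2,0.1,0.1],6],[[0.4,0.3,0.2],12],[[0.4,0.3,0.25],18],[[0.4,0.3,0.3],24],[[0.4,0.3,0.4],30],[[0.4,0.3,0.5],36],[[0.4,0.3,0.55],42],[[0.4,0.3,0.6],48],[[0.4,0.3,0.7],54],[[0.4,0.3,0.8],60]]}}

```text
time: 18.15
tool_pos: [484.1, 127.6, 96.7]
tcp_rot: [179.8, -0.2, 62.4]
ft_force: [-3.0, 4.1, 13.5]
finger_gap: 31.1
grip_force: 81.2
```

Run:
```python
from h import *
s=r.sense(); print(s["joint_pos"].round(1),s["ft_force"],s["wrist_torque"],s["tool_pos"],s["tcp_rot"])
```

```text
[ 8.80e+00 -2.80e+00  1.09e+02  1.00e-01  7.36e+01  3.64e+01] [-3.03800268  4.10167429 13.53207872] [0.80316294 0.39775666 0.12414264] [484.09165776 127.64567939  96.70353601] [179.84478955  -0.20795815  62.38786909]
```

>>> {"api": "step_arm", "payload": {"rows": [[[0,0,0.1],6],[[0,0,0.2],12],[[0,0,0.25],18],[[0,0,0.3],24],[[0,0,0.4],30],[[0,0,0.45],36],[[0,0,0.5],42],[[0,0,0.6],48],[[0,0,0.65],54],[[0,0,0.7],60],[[0,0,0.75],66],[[0,0,0.8],72]]}}

```text
time: 19.35
tool_pos: [484.6, 127.6, 96.1]
tcp_rot: [-179.8, -0.3, -9.6]
ft_force: [0.6, 2.6, 13.0]
finger_gap: 31.5
grip_force: 81.1
```

>>> {"api": "step_arm", "payload": {"rows": [[[0,0,0.1],6],[[0,0,0.2],12],[[0,0,0.25],18],[[0,0,0.3],24],[[0,0,0.3],24],[[0,0,0.3],24]]}}

```text
time: 19.95
tool_pos: [484.9, 127.3, 95.9]
tcp_rot: [-179.8, -0.2, -33.4]
ft_force: [1.0, 1.3, 12.4]
finger_gap: 31.4
grip_force: 81.1
```

>>> {"api": "step_arm", "payload": {"rows": [[[0,0,-0.7],0],[[0,0,-1.5],0],[[0,0,-2.2],0],[[0,0,-3],0],[[0,0,-3.5],0],[[0,0,-3.5],0],[[0,0,-3.5],0]]}}

```text
time: 20.65
tool_pos: [483.6, 127.2, 97.8]
tcp_rot: [-179.8, -0.1, -33.4]
ft_force: [4.8, 3.1, 6.2]
finger_gap: 31.4
grip_force: 80.3
```

>>> {"api": "step_arm", "payload": {"rows": [[[0.2,-0.4,-0.6],0],[[0.4,-0.7,-1.2],0],[[0.4,-0.8,-1.8],0],[[0.4,-0.8,-2],0],[[0.4,-0.8,-2],0]]}}

```text
time: 21.15
tool_pos: [483.3, 127.3, 98.4]
tcp_rot: [-180.0, -0.0, -33.4]
ft_force: [4.9, 2.9, 0.7]
finger_gap: 31.7
grip_force: 79.5
```

>>> {"api": "step_arm", "payload": {"rows": [[[0,0,0],0],[[0,0,0],0],[[0,0,0],0],[[0,0,0],0],[[0,0,0],0],[[0,0,0],0],[[0,0,0],0],[[0,0,0],0],[[0,0,0],0],[[0,0,0],0]], "fingers": 0.75, "squeeze": 20}}

```text
time: 22.15
tool_pos: [483.0, 127.1, 98.8]
tcp_rot: [-180.0, 0.0, -33.4]
ft_force: [-0.1, -0.8, 0.8]
finger_gap: 64.0
grip_force: 0.0
```

Released. Now I retreat straight up and look.

>>> {"api": "step_arm", "payload": {"rows": [[[0,0,-5],0],[[0,0,-15],0],[[0,0,-35],0],[[0,0,-60],0],[[0,0,-90],0],[[0,0,-120],0],[[0,0,-140],0],[[0,0,-140],0],[[0,0,-140],0]]}}

```text
time: 23.05
tool_pos: [483.4, 127.1, 239.6]
tcp_rot: [-179.9, -0.1, -33.4]
ft_force: [-0.0, -0.2, -0.2]
finger_gap: 64.0
grip_force: 0.0
```

Run:
```python
from h import *
s=r.sense(); print(s["tool_pos"],s["ft_force"],s["time"]); W=snapshot("wrist"); S=snapshot("scene")
o=np.zeros((600,800,3),np.uint8); o[:300,:480]=cv2.resize(W,(480,300)); o[300:,:400]=cv2.resize(S[120:210,380:500],(400,300),interpolation=cv2.INTER_CUBIC)
cv2.imwrite("pics/w5.png",o)
```

```text
[483.39990024 127.1249556  239.58560531] [-0.01481891 -0.20304155 -0.21070049] 23.05
```

View pics/w5.png

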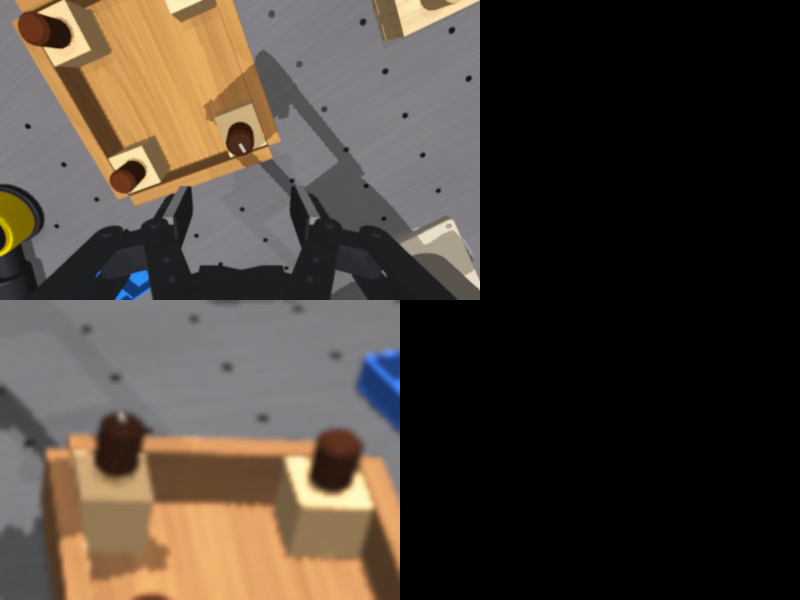

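The foot stands upright in the block at crop (120,445) in the scene view, like its fitted neighbours. The tool sank 3 mm at constant force over 256°, which at 4 mm per turn means the whole turn cut thread. Handing in.

```bash
python3 -c "
from bench import r
print(r.hand_in())"
```

```text
the job is handed in; nothing more can be done
None
```

The walnut foot stands upright in the pilot hole after about 256° of clockwise turning, about 4 rad or more of thread judging by how far the screw sank. I pressed at about 12–14 N, nothing else was disturbed as far as the pictures and forces show, and the job is handed in; no verdict came back.

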